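Roll-test two focusing-rail guide rods on a glass plate and reject the bent one

TASK

The two steel guide rods taken out of the focusing rail lie on the glass plate, and a bent one must not go back in. One after the other, press each rod lightly onto the glass with the fingertips, with no more than 12 N, roll it one full turn or more along the plate in one direction and feel how it runs: a true rod rolls level, a bent one wobbles and lifts the fingers. Then lay the rod that wobbles flat in the grey tray, leave the true one on the glass where it has rolled to, and do not shift the other things lying about.

Things in the scene. Friction and masses are not known exactly. Their poses are not given: they have to be found in the camera images.
- plate: glass plate 240 x 300 x 10 mm on a dark rubber pad of 252 x 312 mm, fixed and level. Origin under its centre, 13 mm below the glass top, x along the 240 mm side; the glass top lies 13 to 19 mm above the shelf. A rod pressed onto it with more than 12 N marks the glass.
- rod_1: polished steel guide rod, 10 mm in diameter and 130 mm long, about 80 g, on the glass, roughly along the plate's x, 10 to 16 cm from the other. Origin on its axis at mid-length (5 mm above the glass), x along the rod; it rolls about x, 31 mm to a turn, and stays where it is left. It travels half as far as the fingertip on it, so a full turn takes two or three strokes.
- rod_1_axis (a point): the point on the axis of rod_1 25 mm from its middle towards its +x end (only used to define which rod is bent; the difference is far below the measuring noise)
- rod_2: a second rod of the same sizes, origin and axes. One of the two is bowed by about 2 mm, hard to see; which one must be felt. Lying at rest its bow is level. In one half of its turn its middle (press there) lifts by 1.2 to 2 mm and sinks again, in the other half it feels level. The true rod stays level to 0.3 mm. The contact is stiff: a few tenths of a mm change the press by newtons.
- rod_2_axis (a point): the point on the axis of rod_2 25 mm from its middle towards its +x end (only used to define which rod is bent; the difference is far below the measuring noise)
- tray: grey plastic reject tray, open on top, 190 (x) x 110 (y) x 24 mm, walls and floor 3 mm thick, fixed. Origin under its centre; the inner floor is 3 mm above the shelf. A rod fits in lengthwise, along x.
- prime_lens: black aluminium prime lens standing on the shelf, 62 mm across and 62 mm tall, origin under its centre. To be left alone.
- rear_cap: grey plastic rear lens cap, 62 mm across and 20 mm tall, origin under its centre. To be left alone.
- uv_filter: glass UV filter in a black ring, 62 mm across and 6 mm thick, lying on the glass plate near its far edge, origin under its centre. To be left alone.
- shoe_cover: stainless steel hot-shoe cover, 24 x 19 x 7 mm, on the shelf, origin under its middle. To be left alone.
- hex_key: dark steel hex key, 90 mm long with a 22 mm short leg, 5 mm thick, lying on the glass plate near its far edge, origin under the middle of the long leg, x along it. To be left alone.
- front_cap: black front lens cap, 60 mm across and 8 mm thick, on the shelf, origin under its centre. To be left alone.
- blower: black rubber air blower standing on the shelf, a 56 mm bulb with a nozzle, 98 mm tall, origin under its centre. To be left alone.
There are look-alikes about, which are no part of the job. What is shaped like the rod_2 but blue or turquoise is not meant.

How it is judged:
By the outcome, as a careful person would: the job done as asked, in the order asked, and still so for the second after the job is handed in, with the robot touching nothing.
It also fails if it takes over 72 s, if anything falls off the work surface, if the arm or the gripper's body presses on something with over 40 N, if the wrist force passes 120 N, or if a joint passes its speed limit or range.

ROBOT

A 7-joint arm with a two-finger parallel gripper is mounted at the origin on the work surface. World frame = base frame: x ahead of the robot, y to its left, z up, the work surface at z = 0. Lengths are in m, angles in rad, forces in N, time in s.
With the tool pointing down it reaches from about 0.4 to 0.85 m from the base axis. Payload 4.5 kg.
Tool frame: the origin (TCP) lies at the very end of the fingers, on their centre line; the grasp point (between the pads) lies 19 mm behind it; z points along the fingers, y is the line along which they close (so a half turn about z gives the same grasp; the last joint's range is limited). The gripper opens to 88 mm and grips with 3 to 60 N. Pads are 18 mm wide; open, the fingers measure 123 mm over their backs; the gripper's body (75 mm by 187 mm) begins 45 mm behind the grasp point.
Start: joints at [1.327, 0.689, -0.195, 1.565, 0.157, 0.902, -0.215], TCP at [0.171, -0.601, 0.209] pointing down, gripper open.
Joint ranges: [-3.01, 3.01], [-0.46, 2.08], [-1.47, 1.51], [0.13, 2.56], [-1, 4.14], [0.04, 2.09], [-2.66, 2.66]. Speed limits (rad/s): [2.57, 2.57, 3.14, 3.14, 3.14, 3.14, 3.14].

INTERFACE

Orientations are given as a unit quaternion [x, y, z, w].
In Python, from plant import r gives the robot as it stands. The module is installed in compiled form; this text tells all that it offers.
- The arm moves only by the tool step_arm, never from a script. Its argument "increments" is a list of rows, each a list of 2 entries, a list of its own where there are three numbers: the shift along the world's x, y, z in cm, then the turn, a rotation vector about the world's x, y, z in degrees. A call has exactly 10 rows; each row shifts and turns the commanded pose from where the row before left it; what a row does not reach is not made up. A row lasts 1/10 s, in which the tool goes at most 50 mm and 8.59 degrees, less where a joint would pass 70% of its speed; a pose out of reach is approached as far as the arm can. A call is refused whole if a number of a shift passes 5 or a number of a turn 8.59, either way. A call with a gripper value outside its range is refused whole. "fingers" is the opening, from 0 (shut) to 1 (fully open), set as the call begins (left out, the last holds). The fingers move at their own pace and stop on an object; "grip_force" is the grip in N (left out, the last holds). Time passes only in rows, so rows that do not move let the fingers close, or fill a call up. It gives the time, the measured TCP pose, the force, the opening and the grip force at its end, in the units of the state.
- r.get_state(): the state, without advancing time (a new reading comes with each control period).
- r.snapshot(name): name is "scene" or "top"; returns (picture, depth): 400x640x3 uint8, red, green, blue; 400x640 float32, m along the optical axis (not along the pixel's ray), 0 where there is no reading.
- r.calibration(name): a dict with "fov_y" (degrees; the focal length in pixels is half the picture's height over the tangent of half this angle, whatever the lens; pixels are square), "cx", "cy" (the principal point, pixels), "k1" (the pictures are not rectified: a ray, as slopes to the right and down, at radius r is drawn at 1 + k1 r^2 times it, then the intrinsics apply), "R" (3x3) and "t" (3): a world point X has camera coordinates R X + t. Camera axes: x right, y down, z forward; pixel columns grow to the right and rows downward; lengths in m; the calibration is good to about 2 mm. A picture is of the moment at which its call begins. calibration takes no time and is no camera call.
- r.finish_job(): hands the job in; it is judged then, once.
The state is a dict: "clock": time; "q": joint angles; "qd": joint speeds; "joint_torque": joint torques, N m; "tool_pos": TCP position; "eef_rot": TCP orientation; "contact_force": force on the tool from outside, world axes, zero at the start; "moment": the same for the moment, N m; "opening": opening from 0.0 (shut) to 1.0 (fully open); "finger_force": force on a finger pad.
Only numpy, scipy, OpenCV 4.12 (cv2) and the standard library are available. Lean on these libraries where they do the work, as an engineer would, in place of code of your own. Each camera call takes 0.05 s, during which the arm holds its last target. There are 200 camera calls.

## Working session

There is one attempt and no reset: what is moved stays moved. The work goes in short steps, Python scripts to look and compute and a tool call to move; the robot and the scene stay as the last step left them, time stands still between calls to the robot, and variables do not carry over. Pictures are saved under pics/ and viewed, at most 10 in all, crops included, and the job is handed in when it is done.

Besides the shell and the picture viewer there is one more tool, called after ">>>" in YAML: its name, and indented under it one key for each argument. step_arm: Moves the arm, as the interface text tells. Its arguments: {"type":"object","properties":{"increments":{"type":"array","items":{"type":"array"}},"fingers":{"type":"number"},"grip_force":{"type":"number"}},"required":["increments"]}

```bash
mkdir -p pics; cat > h.py <<'E'
import numpy as np, cv2
from plant import r
def shot(n,f):
    p,d=r.snapshot(n); cv2.imwrite(f'pics/{f}.png',p[:,:,::-1]); np.save(f'pics/{f}.npy',d); return p,d
def cal(n):
    c=r.calibration(n); f=200/np.tan(np.radians(c['fov_y'])/2)
    return c,f
def ray(n,u,v):
    c,f=cal(n); a=np.array([(u-c['cx'])/f,(v-c['cy'])/f]); s=a.copy()
    for _ in range(20): s=a/(1+c['k1']*(s@s))
    R=np.array(c['R']);t=np.array(c['t'])
    return -R.T@t, R.T@np.array([s[0],s[1],1])
def onz(n,u,v,z):
    o,d=ray(n,u,v); return o+d*(z-o[2])/d[2]
def dep(n,u,v,D):
    o,d=ray(n,u,v); return o+d*D[int(v),int(u)]
E
python3 - <<'E'
from h import *
shot('top','t0');shot('scene','s0')
for n in('top','scene'):
    c,f=cal(n);print(n,c['cx'],c['cy'],f,c['k1'],-np.array(c['R']).T@c['t'])
s=r.get_state();print(s)
E
```

```text
top 320.64831786406745 201.21240872120995 447.1797405410054 -0.12158029668848709 [0.31905381 0.01347166 1.15373969]
scene 325.2513363356795 195.62739460918485 402.5304194134542 -0.0033543569102936323 [ 0.84317225 -0.27811214  0.79441336]
{'clock': 0.1, 'q': array([ 1.32679897,  0.68988207, -0.19450574,  1.56621391,  0.15733357,
        0.90252305, -0.21507813]), 'qd': array([-0.00110907, -0.00235509, -0.00097314, -0.00324933,  0.0006803 ,
        0.0012664 ,  0.00034715]), 'joint_torque': array([-3.62920342e-03, -5.28497493e+01, -1.27149358e+00, -1.53836524e+01,
       -5.25105279e-02,  1.99017115e-03,  6.28320777e-05]), 'tool_pos': array([ 0.17116895, -0.60047251,  0.20830815]), 'eef_rot': array([ 9.90361497e-01,  1.38504289e-01, -1.91003489e-04, -7.94036350e-04]), 'contact_force': array([0.14950158, 0.39604242, 0.41378208]), 'moment': array([-0.03513345,  0.04112438, -0.03288827]), 'finger_force': 0.0, 'opening': 0.9977789420578865}
```

View pics/t0.png

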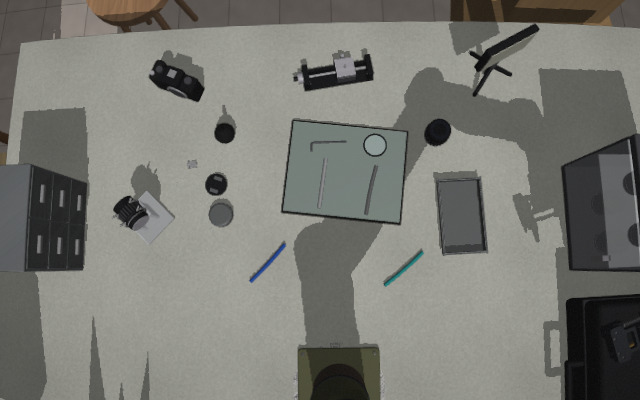

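View pics/s0.png

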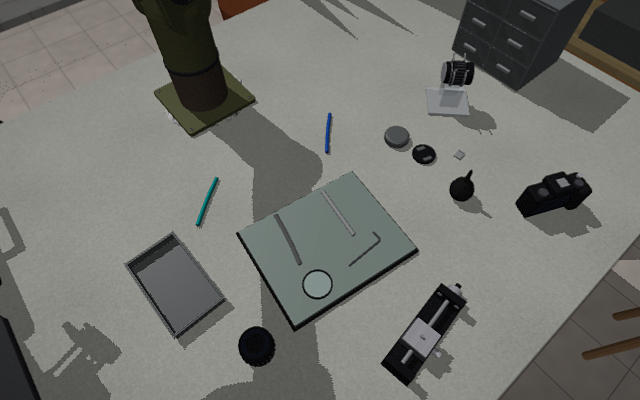

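The plate is at about (345,172) in top. Things that could pass for the rods: steel rods on the glass at (322,183) and (371,190), blue rod (268,262), turquoise rod (404,268), and the hex key (328,143). I choose the two on the glass and check them in a crop.

```bash
python3 - <<'E'
import cv2
p=cv2.imread('pics/t0.png')[112:262,275:495]
cv2.imwrite('pics/c0.png',cv2.resize(p,None,fx=3.6,fy=3.6,interpolation=cv2.INTER_CUBIC))
E
```

```text
(no output)
```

View pics/c0.png

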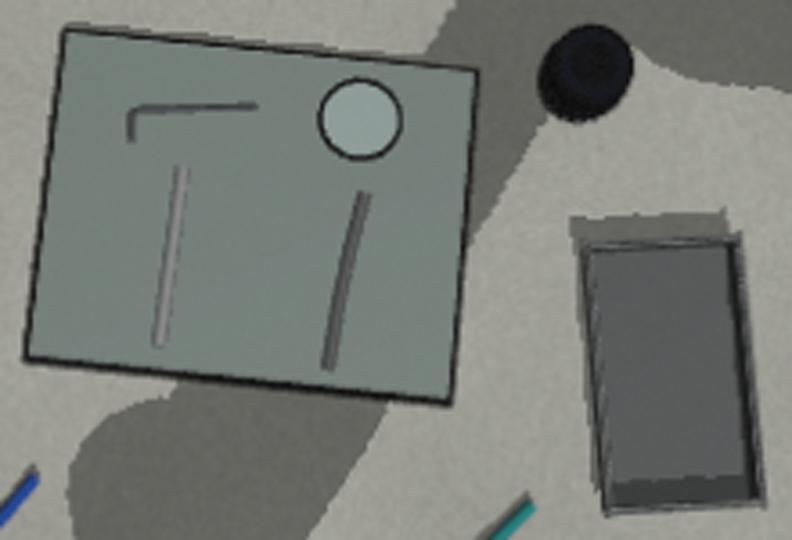

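Both rods are plain steel: left one A (182,166)–(159,346), right one B (364,192)–(328,370) in the crop. Tray is on the right, with outer corners about (583,243), (740,236), (765,506) and (606,514).

```bash
python3 - <<'E'
from h import *
D=np.load('pics/t0.npy')
f=lambda u,v:(275+(u+.5)/3.6-.5,112+(v+.5)/3.6-.5)
for p in [(250,250),(300,330),(90,250),(420,250)]: print('glass',np.round(dep('top',*f(*p),D),4))
for p in [(660,300),(660,450)]: print('tray floor',np.round(dep('top',*f(*p),D),4))
P={}
for k,p,z in [('A1',(182,166),.025),('A2',(159,346),.025),('B1',(364,192),.025),('B2',(328,370),.025),
 ('c1',(65,28),.016),('c2',(478,70),.016),('c3',(452,404),.016),('c4',(26,360),.016),
 ('t1',(583,243),.024),('t2',(740,236),.024),('t3',(765,506),.024),('t4',(606,514),.024),('uv',(360,119),.02),('hexend',(255,105),.02),('hexc',(131,110),.02),('hexs',(131,140),.02)]:
    P[k]=onz('top',*f(*p),z); print(k,np.round(P[k],4))
for k in 'AB':
    d=P[k+'1']-P[k+'2'];print(k,(P[k+'1']+P[k+'2'])/2,np.linalg.norm(d),np.degrees(np.arctan2(d[1],d[0])))
d=P['t1']-P['t4'];print('tray',sum(P['t%d'%i] for i in(1,2,3,4))/4,np.linalg.norm(d),np.degrees(np.arctan2(d[1],d[0])),'plate',np.degrees(np.arctan2(*(P['c1']-P['c4'])[1::-1])))
from scipy.spatial.transform import Rotation as Ro
print(Ro.from_quat(r.get_state()['eef_rot']).as_matrix().round(3))
# scene depth of glass
S=np.load('pics/s0.npy'); print([np.round(dep('scene',u,v,S),4) for u,v in[(320,230),(340,250),(270,260)]])
E
```

```text
glass [ 0.5246 -0.0232  0.0134]
glass [ 0.4656 -0.0574  0.016 ]
glass [0.5275 0.0921 0.0105]
glass [ 0.5222 -0.1454  0.0138]
tray floor [ 0.484  -0.3202  0.0047]
tray floor [ 0.3754 -0.3144  0.0044]
A1 [0.5848 0.0245 0.025 ]
A2 [0.455 0.043 0.025]
B1 [ 0.5631 -0.1054  0.025 ]
B2 [ 0.4357 -0.0758  0.025 ]
c1 [0.693  0.1088 0.016 ]
c2 [ 0.6547 -0.1931  0.016 ]
c3 [ 0.4107 -0.1637  0.016 ]
c4 [0.4478 0.1383 0.016 ]
t1 [ 0.5234 -0.2612  0.024 ]
t2 [ 0.5266 -0.376   0.024 ]
t3 [ 0.3332 -0.3822  0.024 ]
t4 [ 0.3306 -0.2682  0.024 ]
uv [ 0.6182 -0.1049  0.02  ]
hexend [ 0.6302 -0.0292  0.02  ]
hexc [0.6284 0.0608 0.02  ]
hexs [0.606  0.0611 0.02  ]
A [0.51988619 0.03372995 0.025     ] 0.13107708029118678 -8.121658568946243
B [ 0.49941415 -0.09057024  0.025     ] 0.13078695642294008 -13.08673646177759
tray [ 0.42844679 -0.32190905  0.024     ] 0.19293408810520687 2.063721739393745 plate -6.854781607486752
[[ 0.962  0.274 -0.001]
 [ 0.274 -0.962  0.002]
 [-0.    -0.002 -1.   ]]
[array([ 0.5265, -0.0241,  0.015 ]), array([ 0.5898, -0.0216,  0.014 ]), array([ 0.5144, -0.1489,  0.0165])]
```

>>> step_arm:
  increments:
    - [[1.65,2.6,-0.4],[0,0,-2]]
    - [[1.65,2.6,-0.4],[0,0,-2]]
    - [[1.65,2.6,-0.4],[0,0,-2]]
    - [[1.65,2.6,-0.4],[0,0,-2]]
    - [[1.65,2.6,-0.4],[0,0,-2]]
    - [[1.65,2.6,-0.4],[0,0,-2]]
    - [[1.65,2.6,-0.4],[0,0,-2]]
    - [[1.65,2.6,-0.4],[0,0,-2]]
    - [[1.65,2.6,-0.4],[0,0,-2]]
    - [[1.65,2.6,-0.4],[0,0,-2]]
  fingers: 0
  grip_force: 10

```text
clock: 1.1
tool_pos: [0.3369, -0.3398, 0.1687]
eef_rot: [0.999, -0.036, -0.0, -0.0]
contact_force: [0.8, -0.3, 0.1]
opening: 0.118
finger_force: 0.0
```

>>> step_arm:
  increments:
    - [[1.65,2.6,-1.5],[0,0,-1]]
    - [[1.65,2.6,-1.5],[0,0,-1]]
    - [[1.65,2.6,-1.5],[0,0,-1]]
    - [[1.65,2.6,-1.5],[0,0,-1]]
    - [[1.65,2.6,-1.5],[0,0,-1]]
    - [[1.65,2.6,-1.5],[0,0,-1]]
    - [[1.65,2.6,-1.5],[0,0,-1]]
    - [[1.65,2.6,-1.5],[0,0,-1]]
    - [[1.65,2.6,-1.5],[0,0,-1]]
    - [[1.65,2.4,0],[0,0,0]]

```text
clock: 2.1
tool_pos: [0.5007, -0.0813, 0.0321]
eef_rot: [0.994, -0.114, -0.002, -0.0]
contact_force: [-0.6, 0.1, -0.3]
opening: 0.005
finger_force: 0.0
```

```bash
python3 - <<'E'
from h import *
p,d=shot('scene','s1');t,_=shot('top','t1')
a=cv2.resize(p[180:300,220:360],None,fx=4,fy=4,interpolation=cv2.INTER_CUBIC)
cv2.imwrite('pics/c1.png',a[:,:,::-1]);s=r.get_state();print(s['tool_pos'],s['contact_force'])
c,f=cal('scene')
for e in [(s['tool_pos'])]:
    X=np.array(c['R'])@e+c['t'];print(f*X[:2]/X[2]+[c['cx'],c['cy']])
E
```

```text
[ 0.50412645 -0.07791929  0.03323128] [ 0.60379839 -0.18974376  0.97458272]
[293.56661649 233.32668131]
```

View pics/c1.png

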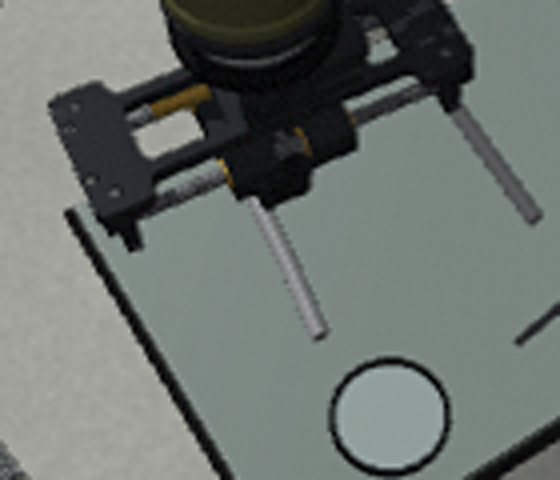

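The crop shows the closed gripper over rod B, whose far end is at (318,330), with rod A at (500,165). Both are clear of the gripper body. Now descending.

>>> step_arm:
  increments:
    - [[0,0,-0.1],[0,0,0]]
    - [[0,0,-0.1],[0,0,0]]
    - [[0,0,-0.1],[0,0,0]]
    - [[0,0,-0.1],[0,0,0]]
    - [[0,0,0],[0,0,0]]
    - [[0,0,0],[0,0,0]]
    - [[0,0,0],[0,0,0]]
    - [[0,0,0],[0,0,0]]
    - [[0,0,0],[0,0,0]]
    - [[0,0,0],[0,0,0]]

```text
clock: 3.2
tool_pos: [0.5015, -0.083, 0.0301]
eef_rot: [0.993, -0.114, 0.0, 0.0]
contact_force: [-0.2, -0.0, -0.1]
opening: 0.008
finger_force: 0.0
```

```bash
python3 - <<'E'
from h import *
s=r.get_state();print(s['tool_pos'],s['contact_force'],s['moment'],s['eef_rot'],s['qd'].round(4))
s=r.get_state();print(s['tool_pos'],s['contact_force'])
E
```

```text
[ 0.5014616  -0.08300948  0.03005307] [-0.20618354 -0.03317643 -0.13746263] [ 0.03998692 -0.02554205  0.00972438] [ 9.93497590e-01 -1.13853138e-01  2.36367316e-05  4.20747915e-05] [ 0.0017 -0.0005 -0.0019  0.001   0.0001 -0.0003  0.0002]
[ 0.5014616  -0.08300948  0.03005307] [-0.20618354 -0.03317643 -0.13746263]
```

>>> step_arm:
  increments:
    - [[0,0,-0.1],[0,0,0]]
    - [[0,0,-0.05],[0,0,0]]
    - [[0,0,-0.05],[0,0,0]]
    - [[0,0,-0.05],[0,0,0]]
    - [[0,0,-0.03],[0,0,0]]
    - [[0,0,-0.02],[0,0,0]]
    - [[0,0,0],[0,0,0]]
    - [[0,0,0],[0,0,0]]
    - [[0,0,0],[0,0,0]]
    - [[0,0,0],[0,0,0]]

```text
clock: 4.2
tool_pos: [0.5014, -0.0831, 0.0271]
eef_rot: [0.993, -0.114, 0.0, 0.0]
contact_force: [-0.2, -0.7, 0.6]
opening: 0.003
finger_force: 0.0
```

>>> step_arm:
  increments:
    - [[0,0,-0.02],[0,0,0]]
    - [[0,0,-0.02],[0,0,0]]
    - [[0,0,-0.02],[0,0,0]]
    - [[0,0,-0.02],[0,0,0]]
    - [[0,0,-0.02],[0,0,0]]
    - [[0,0,0],[0,0,0]]
    - [[0,0,0],[0,0,0]]
    - [[0,0,0],[0,0,0]]
    - [[0,0,0],[0,0,0]]
    - [[0,0,0],[0,0,0]]

```text
clock: 5.2
tool_pos: [0.5014, -0.083, 0.026]
eef_rot: [0.993, -0.114, -0.0, 0.0]
contact_force: [1.4, -0.4, -0.2]
opening: 0.008
finger_force: 0.0
```

>>> step_arm:
  increments:
    - [[0,0,-0.02],[0,0,0]]
    - [[0,0,-0.02],[0,0,0]]
    - [[0,0,-0.02],[0,0,0]]
    - [[0,0,-0.01],[0,0,0]]
    - [[0,0,-0.01],[0,0,0]]
    - [[0,0,0],[0,0,0]]
    - [[0,0,0],[0,0,0]]
    - [[0,0,0],[0,0,0]]
    - [[0,0,0],[0,0,0]]
    - [[0,0,0],[0,0,0]]

```text
clock: 6.2
tool_pos: [0.5014, -0.083, 0.0252]
eef_rot: [0.993, -0.114, -0.0, 0.0]
contact_force: [-0.7, 0.0, 0.6]
opening: 0.005
finger_force: 0.0
```

>>> step_arm:
  increments:
    - [[0,0,-0.02],[0,0,0]]
    - [[0,0,-0.02],[0,0,0]]
    - [[0,0,-0.02],[0,0,0]]
    - [[0,0,-0.01],[0,0,0]]
    - [[0,0,0],[0,0,0]]
    - [[0,0,0],[0,0,0]]
    - [[0,0,0],[0,0,0]]
    - [[0,0,0],[0,0,0]]
    - [[0,0,0],[0,0,0]]
    - [[0,0,0],[0,0,0]]

```text
clock: 7.2
tool_pos: [0.5015, -0.0831, 0.0246]
eef_rot: [0.993, -0.114, 0.0, 0.0]
contact_force: [0.3, -0.2, 0.1]
opening: 0.008
finger_force: 0.0
```

>>> step_arm:
  increments:
    - [[0,0,-0.02],[0,0,0]]
    - [[0,0,-0.02],[0,0,0]]
    - [[0,0,-0.01],[0,0,0]]
    - [[0,0,-0.01],[0,0,0]]
    - [[0,0,0],[0,0,0]]
    - [[0,0,0],[0,0,0]]
    - [[0,0,0],[0,0,0]]
    - [[0,0,0],[0,0,0]]
    - [[0,0,0],[0,0,0]]
    - [[0,0,0],[0,0,0]]

```text
clock: 8.2
tool_pos: [0.5014, -0.0831, 0.0239]
eef_rot: [0.993, -0.114, -0.0, 0.0]
contact_force: [1.0, 0.2, -0.7]
opening: 0.004
finger_force: 0.0
```

>>> step_arm:
  increments:
    - [[0,0,-0.02],[0,0,0]]
    - [[0,0,-0.02],[0,0,0]]
    - [[0,0,-0.01],[0,0,0]]
    - [[0,0,-0.01],[0,0,0]]
    - [[0,0,0],[0,0,0]]
    - [[0,0,0],[0,0,0]]
    - [[0,0,0],[0,0,0]]
    - [[0,0,0],[0,0,0]]
    - [[0,0,0],[0,0,0]]
    - [[0,0,0],[0,0,0]]

```text
clock: 9.2
tool_pos: [0.5015, -0.083, 0.0233]
eef_rot: [0.993, -0.114, 0.0, 0.0]
contact_force: [0.2, -0.5, -0.3]
opening: 0.001
finger_force: 0.0
```

>>> step_arm:
  increments:
    - [[0,0,0.4],[0,0,0]]
    - [[-0.05,-0.25,0],[0,0,0]]
    - [[-0.06,-0.25,0],[0,0,0]]
    - [[0,0,-0.1],[0,0,0]]
    - [[0,0,-0.05],[0,0,0]]
    - [[0,0,-0.05],[0,0,0]]
    - [[0,0,-0.03],[0,0,0]]
    - [[0,0,0],[0,0,0]]
    - [[0,0,0],[0,0,0]]
    - [[0,0,0],[0,0,0]]

```text
clock: 10.2
tool_pos: [0.5004, -0.088, 0.0251]
eef_rot: [0.993, -0.114, 0.0, 0.0]
contact_force: [-0.2, -0.4, -0.2]
opening: 0.007
finger_force: 0.0
```

>>> step_arm:
  increments:
    - [[0,0,-0.02],[0,0,0]]
    - [[0,0,-0.02],[0,0,0]]
    - [[0,0,-0.02],[0,0,0]]
    - [[0,0,-0.01],[0,0,0]]
    - [[0,0,0],[0,0,0]]
    - [[0,0,0],[0,0,0]]
    - [[0,0,0],[0,0,0]]
    - [[0,0,0],[0,0,0]]
    - [[0,0,0],[0,0,0]]
    - [[0,0,0],[0,0,0]]

```text
clock: 11.2
tool_pos: [0.5003, -0.0881, 0.0243]
eef_rot: [0.993, -0.114, -0.0, 0.0]
contact_force: [0.2, 0.3, -0.5]
opening: 0.006
finger_force: 0.0
```

>>> step_arm:
  increments:
    - [[0,0,-0.02],[0,0,0]]
    - [[0,0,-0.02],[0,0,0]]
    - [[0,0,-0.02],[0,0,0]]
    - [[0,0,-0.02],[0,0,0]]
    - [[0,0,0],[0,0,0]]
    - [[0,0,0],[0,0,0]]
    - [[0,0,0],[0,0,0]]
    - [[0,0,0],[0,0,0]]
    - [[0,0,0],[0,0,0]]
    - [[0,0,0],[0,0,0]]

```text
clock: 12.2
tool_pos: [0.5003, -0.0881, 0.0235]
eef_rot: [0.993, -0.114, -0.0, 0.0]
contact_force: [0.1, 0.1, -0.1]
opening: 0.012
finger_force: 0.0
```

>>> step_arm:
  increments:
    - [[0,0,-0.02],[0,0,0]]
    - [[0,0,-0.02],[0,0,0]]
    - [[0,0,-0.02],[0,0,0]]
    - [[0,0,0],[0,0,0]]
    - [[0,0,0],[0,0,0]]
    - [[0,0,0],[0,0,0]]
    - [[0,0,0],[0,0,0]]
    - [[0,0,0],[0,0,0]]
    - [[0,0,0],[0,0,0]]
    - [[0,0,0],[0,0,0]]

```text
clock: 13.2
tool_pos: [0.5003, -0.088, 0.0229]
eef_rot: [0.993, -0.114, -0.0, 0.0]
contact_force: [0.0, -0.3, 0.4]
opening: 0.002
finger_force: 0.0
```

>>> step_arm:
  increments:
    - [[0,0,-0.02],[0,0,0]]
    - [[0,0,-0.02],[0,0,0]]
    - [[0,0,-0.02],[0,0,0]]
    - [[0,0,0],[0,0,0]]
    - [[0,0,0],[0,0,0]]
    - [[0,0,0],[0,0,0]]
    - [[0,0,0],[0,0,0]]
    - [[0,0,0],[0,0,0]]
    - [[0,0,0],[0,0,0]]
    - [[0,0,0],[0,0,0]]

```text
clock: 14.2
tool_pos: [0.5003, -0.0881, 0.0223]
eef_rot: [0.993, -0.114, 0.0, 0.0]
contact_force: [0.0, 1.0, 1.1]
opening: 0.008
finger_force: 0.0
```

```bash
python3 - <<'E'
from h import *
p,d=shot('scene','s2');t,_=shot('top','t2')
a=cv2.resize(p[190:270,240:360],(600,400),interpolation=cv2.INTER_CUBIC)
b=cv2.resize(t[120:220,300:420],(480,400),interpolation=cv2.INTER_CUBIC)[:, :200]
cv2.imwrite('pics/c2.png',np.hstack([a,b])[:,:,::-1])
cv2.imwrite('pics/c2.png',np.hstack([cv2.resize(p[190:270,240:360],(420,280),interpolation=3),cv2.resize(t[120:220,300:420],(336,280),interpolation=3)])[:,:,::-1])
s=r.get_state();print(s['tool_pos'],s['contact_force'],s['moment'])
E
```

```text
[ 0.50031644 -0.08805316  0.02235205] [ 0.69400328 -0.60939923  0.24531731] [ 0.0353468   0.00878247 -0.0252417 ]
```

View pics/c2.png

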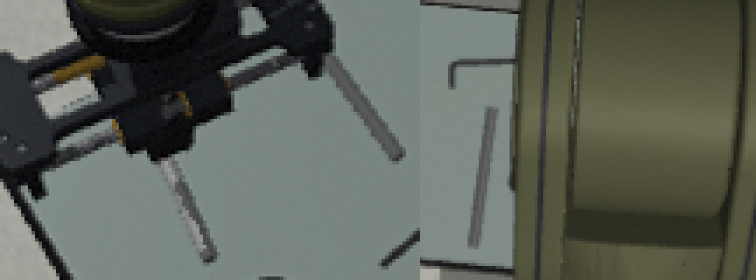

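The crop shows rod B's far end at (208,258), unmoved, with the finger centre about in line with it. There is no contact below the minimum rod-top height, so the tips are beside it. I'll recheck the lateral position with the other camera.

```bash
python3 - <<'E'
from h import *
# scene s0 enlarge fit: rod B pixels = dark pixels near line
for n,f,pts in [('scene','s0',[(276,216),(299,263)]),('top','t0',[(275+364/3.6,112+192/3.6),(275+328/3.6,112+370/3.6)])]:
    im=cv2.imread(f'pics/{f}.png',0).astype(float)
    (x0,y0),(x1,y1)=pts
    P=[]
    for k in np.linspace(.1,.9,30):
        cx,cy=x0+(x1-x0)*k,y0+(y1-y0)*k
        us=np.arange(int(cx)-9,int(cx)+10);row=im[int(round(cy)),us]
        w=np.clip(np.median(row)-row-8,0,None)
        if w.sum()>0:P.append(((w*us).sum()/w.sum(),round(cy)))
    P=np.array(P);W=np.array([onz(n,u,v,.019) for u,v in P])
    c=np.polyfit(W[:,0],W[:,1],1);print(n,'y at x=.5:',np.polyval(c,.5),'ang',np.degrees(np.arctan(c[0])),'std',np.std(W[:,1]-np.polyval(c,W[:,0])),'x-range',W[:,0].min(),W[:,0].max())
    for u,v in pts: print(onz(n,u,v,.019).round(4))
E
```

```text
scene y at x=.5: -0.09044825654459857 ang -13.728014823868321 std 0.0005819933398034436 x-range 0.45379870309083414 0.5484450822841705
[ 0.439  -0.0778  0.019 ]
[ 0.5592 -0.1074  0.019 ]
top y at x=.5: -0.08861312845547636 ang -13.376523633103746 std 0.0006588653885014114 x-range 0.44764700232651894 0.5511987543696115
[ 0.5634 -0.1069  0.019 ]
[ 0.4354 -0.0771  0.019 ]
```

>>> step_arm:
  increments:
    - [[0,0,-0.02],[0,0,0]]
    - [[0,0,-0.02],[0,0,0]]
    - [[0,0,-0.02],[0,0,0]]
    - [[0,0,0],[0,0,0]]
    - [[0,0,0],[0,0,0]]
    - [[0,0,0],[0,0,0]]
    - [[0,0,0],[0,0,0]]
    - [[0,0,0],[0,0,0]]
    - [[0,0,0],[0,0,0]]
    - [[0,0,0],[0,0,0]]

```text
clock: 15.3
tool_pos: [0.5003, -0.0881, 0.0217]
eef_rot: [0.993, -0.114, 0.0, 0.0]
contact_force: [-0.5, 0.7, -0.3]
opening: 0.003
finger_force: 0.0
```

>>> step_arm:
  increments:
    - [[0,0,-0.02],[0,0,0]]
    - [[0,0,-0.02],[0,0,0]]
    - [[0,0,-0.02],[0,0,0]]
    - [[0,0,-0.01],[0,0,0]]
    - [[0,0,0],[0,0,0]]
    - [[0,0,0],[0,0,0]]
    - [[0,0,0],[0,0,0]]
    - [[0,0,0],[0,0,0]]
    - [[0,0,0],[0,0,0]]
    - [[0,0,0],[0,0,0]]

```text
clock: 16.3
tool_pos: [0.5003, -0.0881, 0.021]
eef_rot: [0.993, -0.114, -0.0, 0.0]
contact_force: [-0.1, 0.4, 0.2]
opening: 0.007
finger_force: 0.0
```

```bash
python3 - <<'E'
from h import *
for n,f,(u0,u1,v0,v1) in [('top','t0',(330,360,150,215)),('scene','s0',(305,335,210,260))]:
    D=np.load(f'pics/{f}.npy')
    Z=[dep(n,u,v,D)[2] for u in range(u0,u1,2) for v in range(v0,v1,2)]
    print(n,np.median(Z),np.std(Z))
# shelf reference
for n,f,(u0,u1,v0,v1) in [('top','t0',(320,370,235,260)),('scene','s0',(340,365,130,160))]:
    D=np.load(f'pics/{f}.npy')
    Z=[dep(n,u,v,D)[2] for u in range(u0,u1,2) for v in range(v0,v1,2)]
    print(n,'shelf',np.median(Z),np.std(Z))
# rod + finger depth now in scene
D=np.load('pics/s2.npy')
for u,v in [(299,261),(296,255),(293,248),(290,243),(287,238),(285,234)]: print(u,v,dep('scene',u,v,D).round(4))
E
```

```text
top 0.015120799235866178 0.1019656563538781
scene 0.015733857276358565 0.0013720676816163205
top shelf -6.514145983294028e-05 0.11037028690622548
scene shelf 0.00043805202798075094 0.05672434844864572
299 261 [ 0.5582 -0.1061  0.0256]
296 255 [ 0.5449 -0.1033  0.0286]
293 248 [ 0.5273 -0.0978  0.026 ]
290 243 [ 0.514  -0.0956  0.0257]
287 238 [ 0.4995 -0.0928  0.0231]
285 234 [ 0.5074 -0.1     0.063 ]
```

```bash
python3 - <<'E'
from h import *
p,d=shot('scene','s3')
a=cv2.resize(p[205:275,255:325],(560,560),interpolation=cv2.INTER_CUBIC).astype(float)
a=255*(np.clip(a/200,0,1))**.6
cv2.imwrite('pics/c3.png',a[:,:,::-1].astype(np.uint8))
s=r.get_state()['tool_pos'];c,f=cal('scene')
for dz in (0,.02,.045,.064):
  for dy in (-.0175,0,.0175):
    e=s+[-.226*dy*-1,.974*dy,dz]
    X=np.array(c['R'])@e+c['t'];q=f*X[:2]/X[2]+[c['cx'],c['cy']];print(dz,dy,((q-[255,205])*8).round())
E
```

```text
0 -0.0175 [212. 286.]
0 0 [273. 259.]
0 0.0175 [332. 233.]
0.02 -0.0175 [206. 252.]
0.02 0 [267. 225.]
0.02 0.0175 [328. 198.]
0.045 -0.0175 [197. 208.]
0.045 0 [260. 180.]
0.045 0.0175 [322. 153.]
0.064 -0.0175 [190. 173.]
0.064 0 [254. 145.]
0.064 0.0175 [318. 117.]
```

View pics/c3.png

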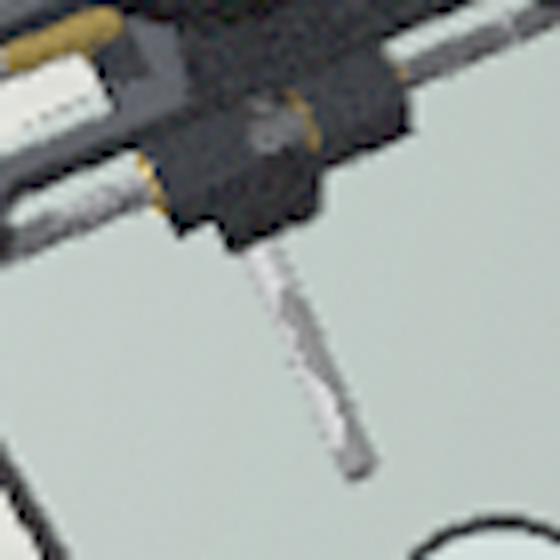

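The crop shows the dark finger block ending at about (278,228). The TCP reading predicts its bottom edge near (286,290), so the visible tip looks higher than the reading says. I'll check this with depth.

```bash
python3 - <<'E'
from h import *
D=np.load('pics/s3.npy')
for x,y in [(240,235),(260,230),(280,220),(300,205),(250,200),(280,180),(300,170),(185,215),(390,120),(360,130),(200,180),(260,120),(440,60),(70,220),(270,275),(290,310)]:
    print((x,y),dep('scene',255+x/8,205+y/8,D).round(4))
print(r.get_state()['tool_pos'])
E
```

```text
(240, 235) [ 0.5062 -0.0995  0.0588]
(260, 230) [ 0.5076 -0.0943  0.0572]
(280, 220) [ 0.5086 -0.0886  0.0571]
(300, 205) [ 0.5111 -0.0836  0.0629]
(250, 200) [ 0.5287 -0.1072  0.1207]
(280, 180) [ 0.5096 -0.0875  0.079 ]
(300, 170) [ 0.5114 -0.0824  0.0809]
(185, 215) [ 0.5267 -0.1235  0.1304]
(390, 120) [ 0.5376 -0.0718  0.1307]
(360, 130) [ 0.5358 -0.0792  0.1319]
(200, 180) [ 0.5251 -0.1172  0.1376]
(260, 120) [ 0.5189 -0.0957  0.1324]
(440, 60) [ 0.5329 -0.0529  0.1317]
(70, 220) [ 0.512  -0.1452  0.133 ]
(270, 275) [ 0.5056 -0.0925  0.0257]
(290, 310) [ 0.5164 -0.0942  0.024 ]
[ 0.50032104 -0.08805159  0.02104911]
```

Depth puts the finger tips at about z 0.052 while the reading says 0.021. The reading is about 31 mm low, so the fingers were never near the rod. I'll go down by the camera instead, 20 mm now, and recheck.

>>> step_arm:
  increments:
    - [[0.05,0.2,-0.5],[0,0,0]]
    - [[0.05,0.2,-0.5],[0,0,0]]
    - [[0.05,0.23,-0.5],[0,0,0]]
    - [[0,0,-0.3],[0,0,0]]
    - [[0,0,-0.2],[0,0,0]]
    - [[0,0,0],[0,0,0]]
    - [[0,0,0],[0,0,0]]
    - [[0,0,0],[0,0,0]]
    - [[0,0,0],[0,0,0]]
    - [[0,0,0],[0,0,0]]

```text
clock: 17.35
tool_pos: [0.5019, -0.0818, 0.0012]
eef_rot: [0.993, -0.114, 0.0, 0.0]
contact_force: [-0.7, -0.3, -1.0]
opening: 0.009
finger_force: 0.0
```

```bash
python3 - <<'E'
from h import *
p,d=shot('scene','s4')
a=cv2.resize(p[205:275,255:325],(560,560),interpolation=cv2.INTER_CUBIC).astype(float)
a=255*(np.clip(a/200,0,1))**.6
cv2.imwrite('pics/c4.png',a[:,:,::-1].astype(np.uint8))
s=r.get_state();print(s['tool_pos'],s['contact_force'])
# all points within finger footprint, by z
M=[]
for u in range(270,310):
  for v in range(210,262):
    w=dep('scene',u,v,d)
    q=w-s['tool_pos']; lx=.973*q[0]-.23*q[1]; ly=.23*q[0]+.973*q[1]
    if abs(lx)<.014 and abs(ly)<.03 and w[2]<.08: M.append((u,v,lx,ly,w[2]))
M=np.array(M)
for v in range(225,262):
    k=M[M[:,1]==v]
    if len(k): print(v,' '.join(f'{int(a)}:{1000*b:.0f},{1000*e:.0f},{1000*z:.0f}' for a,_,b,e,z in k[::3]))
E
```

```text
[ 0.50192826 -0.08174952  0.00116533] [ 0.42498565 -0.04498079 -0.14748058]
226 296:9,9,75
227 293:8,3,73 296:9,9,71
228 292:8,0,72 295:7,7,64 298:7,13,60
229 292:7,0,67 295:8,6,63 298:10,12,60 303:-8,30,15
230 292:5,1,57 295:6,7,55 298:10,12,56 301:-7,24,17
231 292:6,-0,56 295:7,6,52 298:9,12,50 301:-5,24,16 304:-2,29,17
232 292:6,-0,51 295:7,6,48 298:9,12,46 301:-3,22,17 304:0,28,17
233 292:6,-1,48 295:7,5,44 298:9,11,42 301:-0,21,17 305:3,29,16
234 290:8,-6,51 293:8,1,44 296:10,7,43 299:-0,17,16 302:2,22,16 305:6,28,17
235 288:8,-10,50 291:7,-4,43 294:8,3,39 297:9,9,34 300:2,18,15 303:5,23,16 306:9,29,17
236 286:9,-15,52 289:9,-9,46 292:9,-2,40 295:8,4,32 298:3,13,16 301:5,19,13 304:9,24,16
237 278:-14,-27,17 283:-9,-17,16 286:10,-16,49 289:9,-9,42 292:7,-2,32 295:3,6,18 298:5,12,17 301:7,18,15 304:10,24,14
238 277:-13,-29,16 280:-10,-24,17 283:-7,-18,16 286:7,-15,39 289:9,-10,38 292:-0,-0,12 295:3,5,14 298:6,11,14 301:10,16,17 304:13,22,16
239 278:-10,-28,15 281:-7,-23,16 284:-4,-17,16 287:8,-14,35 290:6,-7,26 293:5,0,17 296:7,6,15 299:10,12,15 302:13,18,15
240 278:-8,-29,15 281:-4,-24,17 284:-2,-18,15 287:5,-13,24 290:10,-8,29 293:7,-1,16 296:10,5,16 299:13,10,18
241 279:-4,-28,16 282:-0,-23,19 285:1,-17,15 288:8,-12,24 291:11,-7,25 294:10,0,17 297:13,6,16
242 279:-2,-30,17 282:1,-24,18 285:3,-18,14 288:10,-13,23 291:14,-8,25 295:13,1,16
243 280:1,-28,16 283:4,-23,16 286:7,-17,17 289:13,-12,24
244 280:4,-30,18 283:5,-24,15 286:8,-18,15 289:14,-13,21
245 281:6,-28,16 284:9,-23,17 287:12,-17,17
246 281:9,-29,18 284:10,-23,13 287:14,-18,16
247 282:11,-28,16
248 282:14,-29,17
```

View pics/c4.png

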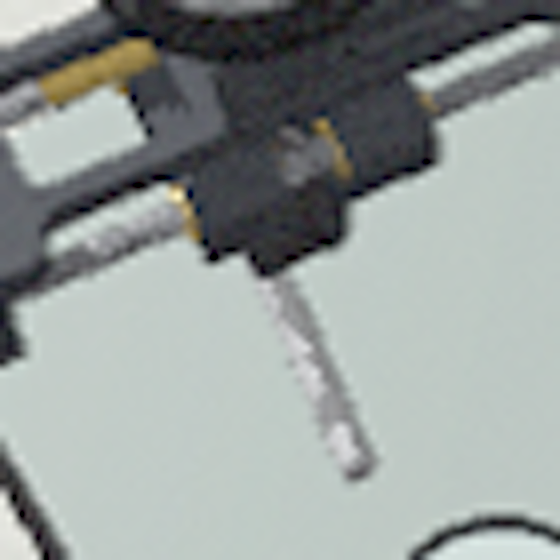

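The crop shows the tip bottom now at about (290,255), with depth giving z about 0.030, and the rod about 8 mm to the -y side, as planned. Contact should come after about 4–5 mm more.

>>> step_arm:
  increments:
    - [[0,0,-0.1],[0,0,0]]
    - [[0,0,-0.1],[0,0,0]]
    - [[0,0,-0.05],[0,0,0]]
    - [[0,0,0],[0,0,0]]
    - [[0,0,0],[0,0,0]]
    - [[0,0,0],[0,0,0]]
    - [[0,0,0],[0,0,0]]
    - [[0,0,0],[0,0,0]]
    - [[0,0,0],[0,0,0]]
    - [[0,0,0],[0,0,0]]

```text
clock: 18.4
tool_pos: [0.5018, -0.0818, -0.0015]
eef_rot: [0.993, -0.114, 0.0, 0.0]
contact_force: [-0.7, -0.5, -0.5]
opening: 0.004
finger_force: 0.0
```

>>> step_arm:
  increments:
    - [[0,0,-0.02],[0,0,0]]
    - [[0,0,-0.02],[0,0,0]]
    - [[0,0,-0.02],[0,0,0]]
    - [[0,0,-0.02],[0,0,0]]
    - [[0,0,0],[0,0,0]]
    - [[0,0,0],[0,0,0]]
    - [[0,0,0],[0,0,0]]
    - [[0,0,0],[0,0,0]]
    - [[0,0,0],[0,0,0]]
    - [[0,0,0],[0,0,0]]

```text
clock: 19.4
tool_pos: [0.5018, -0.0818, -0.0023]
eef_rot: [0.993, -0.114, -0.0, 0.0]
contact_force: [0.2, 0.1, -0.5]
opening: 0.007
finger_force: 0.0
```

>>> step_arm:
  increments:
    - [[0,0,-0.03],[0,0,0]]
    - [[0,0,-0.02],[0,0,0]]
    - [[0,0,-0.02],[0,0,0]]
    - [[0,0,0],[0,0,0]]
    - [[0,0,0],[0,0,0]]
    - [[0,0,0],[0,0,0]]
    - [[0,0,0],[0,0,0]]
    - [[0,0,0],[0,0,0]]
    - [[0,0,0],[0,0,0]]
    - [[0,0,0],[0,0,0]]

```text
clock: 20.4
tool_pos: [0.5018, -0.0817, -0.003]
eef_rot: [0.993, -0.114, 0.0, 0.0]
contact_force: [-0.3, 0.2, 0.9]
opening: 0.007
finger_force: 0.0
```

>>> step_arm:
  increments:
    - [[0,0,-0.03],[0,0,0]]
    - [[0,0,-0.02],[0,0,0]]
    - [[0,0,-0.02],[0,0,0]]
    - [[0,0,0],[0,0,0]]
    - [[0,0,0],[0,0,0]]
    - [[0,0,0],[0,0,0]]
    - [[0,0,0],[0,0,0]]
    - [[0,0,0],[0,0,0]]
    - [[0,0,0],[0,0,0]]
    - [[0,0,0],[0,0,0]]

```text
clock: 21.4
tool_pos: [0.5018, -0.0818, -0.0037]
eef_rot: [0.993, -0.114, 0.0, 0.0]
contact_force: [0.1, -0.1, 0.1]
opening: 0.003
finger_force: 0.0
```

>>> step_arm:
  increments:
    - [[0,0,-0.03],[0,0,0]]
    - [[0,0,-0.02],[0,0,0]]
    - [[0,0,-0.02],[0,0,0]]
    - [[0,0,0],[0,0,0]]
    - [[0,0,0],[0,0,0]]
    - [[0,0,0],[0,0,0]]
    - [[0,0,0],[0,0,0]]
    - [[0,0,0],[0,0,0]]
    - [[0,0,0],[0,0,0]]
    - [[0,0,0],[0,0,0]]

```text
clock: 22.4
tool_pos: [0.5019, -0.0818, -0.0041]
eef_rot: [0.993, -0.114, 0.0, 0.0]
contact_force: [-0.6, 0.5, 4.8]
opening: 0.006
finger_force: 2.8
```

>>> step_arm:
  increments:
    - [[-0.01,-0.05,0.01],[0,0,0]]
    - [[-0.01,-0.05,0],[0,0,0]]
    - [[-0.01,-0.05,0],[0,0,0]]
    - [[-0.01,-0.05,0],[0,0,0]]
    - [[-0.01,-0.05,0],[0,0,0]]
    - [[-0.02,-0.05,0],[0,0,0]]
    - [[0,0,0],[0,0,0]]
    - [[0,0,0],[0,0,0]]
    - [[0,0,0],[0,0,0]]
    - [[0,0,0],[0,0,0]]

```text
clock: 23.4
tool_pos: [0.5013, -0.084, -0.0038]
eef_rot: [0.994, -0.114, 0.0, -0.0]
contact_force: [-0.2, 1.4, 8.2]
opening: 0.006
finger_force: 3.9
```

>>> step_arm:
  increments:
    - [[-0.01,-0.05,0.02],[0,0,0]]
    - [[-0.01,-0.05,0.01],[0,0,0]]
    - [[-0.01,-0.05,0.01],[0,0,0]]
    - [[-0.01,-0.05,0.01],[0,0,0]]
    - [[-0.01,-0.05,0],[0,0,0]]
    - [[-0.02,-0.05,0],[0,0,0]]
    - [[0,0,0],[0,0,0]]
    - [[0,0,0],[0,0,0]]
    - [[0,0,0],[0,0,0]]
    - [[0,0,0],[0,0,0]]

```text
clock: 24.4
tool_pos: [0.5006, -0.0871, -0.0034]
eef_rot: [0.994, -0.114, 0.0, -0.0]
contact_force: [-0.8, 1.0, 6.9]
opening: 0.008
finger_force: 3.8
```

Rod B lifts the fingertips by about 0.7 mm in 30°, so it looks bent. Continuing its full turn and following the lift.

>>> step_arm:
  increments:
    - [[-0.01,-0.06,0.01],[0,0,0]]
    - [[-0.01,-0.06,0.01],[0,0,0]]
    - [[-0.01,-0.06,0.01],[0,0,0]]
    - [[-0.02,-0.06,0.01],[0,0,0]]
    - [[-0.01,-0.06,0.01],[0,0,0]]
    - [[-0.02,-0.06,0.01],[0,0,0]]
    - [[-0.02,-0.06,0],[0,0,0]]
    - [[-0.02,-0.07,0],[0,0,0]]
    - [[0,0,0],[0,0,0]]
    - [[0,0,0],[0,0,0]]

```text
clock: 25.4
tool_pos: [0.4994, -0.0923, -0.0027]
eef_rot: [0.994, -0.114, 0.0, -0.0]
contact_force: [0.4, 0.4, 7.2]
opening: 0.003
finger_force: 3.8
```

>>> step_arm:
  increments:
    - [[-0.01,-0.06,0.01],[0,0,0]]
    - [[-0.01,-0.06,0.01],[0,0,0]]
    - [[-0.01,-0.06,0.01],[0,0,0]]
    - [[-0.02,-0.06,0],[0,0,0]]
    - [[-0.01,-0.06,0],[0,0,0]]
    - [[-0.02,-0.06,0],[0,0,0]]
    - [[-0.02,-0.06,0],[0,0,0]]
    - [[-0.02,-0.07,0],[0,0,0]]
    - [[0,0,0],[0,0,0]]
    - [[0,0,0],[0,0,0]]

```text
clock: 26.4
tool_pos: [0.4981, -0.0976, -0.0025]
eef_rot: [0.993, -0.114, 0.0, -0.0]
contact_force: [-0.7, 1.0, 5.7]
opening: 0.005
finger_force: 3.6
```

>>> step_arm:
  increments:
    - [[-0.02,-0.1,0],[0,0,0]]
    - [[-0.02,-0.1,-0.005],[0,0,0]]
    - [[-0.03,-0.1,-0.005],[0,0,0]]
    - [[-0.02,-0.1,-0.005],[0,0,0]]
    - [[-0.02,-0.1,-0.008],[0,0,0]]
    - [[-0.02,-0.1,-0.01],[0,0,0]]
    - [[-0.03,-0.1,-0.01],[0,0,0]]
    - [[-0.02,-0.1,-0.012],[0,0,0]]
    - [[-0.02,-0.1,-0.012],[0,0,0]]
    - [[0,0,0],[0,0,0]]

```text
clock: 27.4
tool_pos: [0.4958, -0.1072, -0.003]
eef_rot: [0.993, -0.114, 0.0, 0.0]
contact_force: [-1.4, 0.0, 9.3]
opening: 0.006
finger_force: 4.8
```

>>> step_arm:
  increments:
    - [[-0.02,-0.1,0.01],[0,0,0]]
    - [[-0.02,-0.1,0],[0,0,0]]
    - [[-0.03,-0.1,-0.01],[0,0,0]]
    - [[-0.02,-0.1,-0.01],[0,0,0]]
    - [[-0.02,-0.1,-0.01],[0,0,0]]
    - [[-0.02,-0.1,-0.01],[0,0,0]]
    - [[-0.03,-0.1,-0.01],[0,0,0]]
    - [[-0.02,-0.1,-0.01],[0,0,0]]
    - [[0,0,0],[0,0,0]]
    - [[0,0,0],[0,0,0]]

```text
clock: 28.4
tool_pos: [0.494, -0.115, -0.004]
eef_rot: [0.993, -0.114, -0.0, 0.0]
contact_force: [-1.3, -0.3, 5.3]
opening: -0.002
finger_force: 2.6
```

>>> step_arm:
  increments:
    - [[0,0,0.3],[0,0,0]]
    - [[0.1,0.4,0.1],[0,0,0]]
    - [[0.1,0.4,0],[0,0,0]]
    - [[0.1,0.4,0],[0,0,0]]
    - [[0.1,0.45,0],[0,0,0]]
    - [[0,0,-0.2],[0,0,0]]
    - [[0,0,-0.15],[0,0,0]]
    - [[0,0,-0.05],[0,0,0]]
    - [[0,0,-0.02],[0,0,0]]
    - [[0,0,0],[0,0,0]]

```text
clock: 29.4
tool_pos: [0.4981, -0.0982, -0.0042]
eef_rot: [0.993, -0.114, -0.0, 0.0]
contact_force: [0.1, -0.1, 0.3]
opening: 0.006
finger_force: 0.2
```

>>> step_arm:
  increments:
    - [[0,0,-0.02],[0,0,0]]
    - [[0,0,-0.01],[0,0,0]]
    - [[-0.02,-0.12,0],[0,0,0]]
    - [[-0.03,-0.12,0],[0,0,0]]
    - [[-0.03,-0.12,0],[0,0,0]]
    - [[-0.03,-0.12,0],[0,0,0]]
    - [[-0.03,-0.12,0],[0,0,0]]
    - [[-0.03,-0.12,0],[0,0,0]]
    - [[-0.03,-0.12,0],[0,0,0]]
    - [[0,0,0],[0,0,0]]

```text
clock: 30.4
tool_pos: [0.4961, -0.1069, -0.0041]
eef_rot: [0.993, -0.114, 0.0, 0.0]
contact_force: [-0.6, 0.3, 6.1]
opening: 0.005
finger_force: 3.1
```

>>> step_arm:
  increments:
    - [[-0.03,-0.14,0],[0,0,0]]
    - [[-0.03,-0.14,0],[0,0,0]]
    - [[-0.03,-0.14,0],[0,0,0]]
    - [[-0.04,-0.14,0],[0,0,0]]
    - [[-0.03,-0.14,0],[0,0,0]]
    - [[-0.03,-0.14,0],[0,0,0]]
    - [[-0.03,-0.14,0],[0,0,0]]
    - [[-0.03,-0.14,0],[0,0,0]]
    - [[-0.04,-0.14,0],[0,0,0]]
    - [[0,0,0],[0,0,0]]

```text
clock: 31.4
tool_pos: [0.493, -0.1196, -0.0042]
eef_rot: [0.993, -0.114, -0.0, 0.0]
contact_force: [-1.9, -0.2, 6.3]
opening: 0.005
finger_force: 3.0
```

```bash
cat > fit.py <<'E'
from h import *
def fit(n,f,pts,z=.020,flip=1):
    im=cv2.imread(f'pics/{f}.png',0).astype(float)
    (x0,y0),(x1,y1)=pts; P=[]
    for k in np.linspace(.05,.95,25):
        cx,cy=x0+(x1-x0)*k,y0+(y1-y0)*k
        us=np.arange(int(cx)-8,int(cx)+9);row=im[int(round(cy)),us]
        w=np.clip(np.abs(np.median(row)-row)-6,0,None)
        if w.sum()>0:P.append(((w*us).sum()/w.sum(),round(cy)))
    W=np.array([onz(n,u,v,z) for u,v in P]); c=np.polyfit(W[:,0],W[:,1],1)
    return c,np.degrees(np.arctan(c[0])),np.std(W[:,1]-np.polyval(c,W[:,0])),W[:,0].min(),W[:,0].max()
E
python3 - <<'E'
from h import *
p,d=shot('scene','s5')
a=cv2.resize(p[205:285,240:345],(840,640)[:2],interpolation=3)[:600,:800]
cv2.imwrite('pics/c5.png',a[:,:,::-1]);s=r.get_state();print(s['tool_pos'],s['contact_force'])
E
```

```text
[ 0.49305863 -0.11955269 -0.00415955] [-1.77760753 -0.21384906  6.67048607]
```

View pics/c5.png

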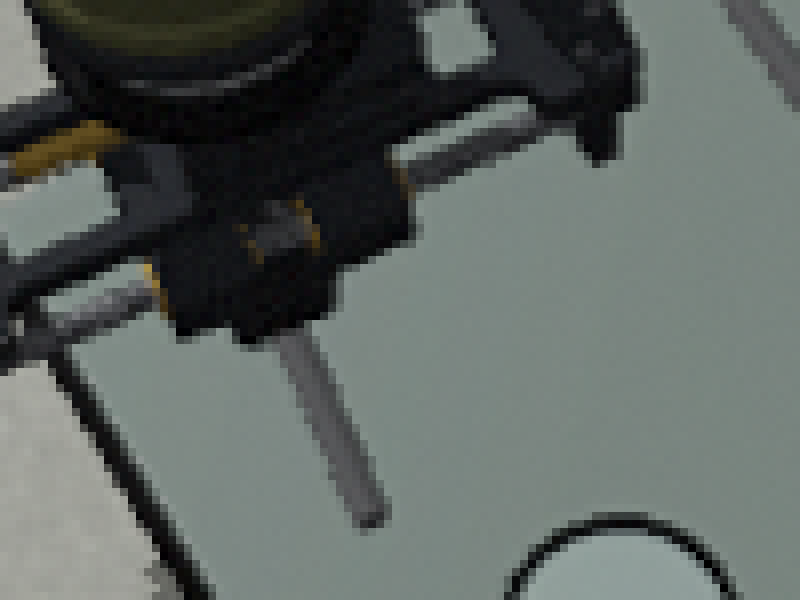

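The crop shows rod B's far end now at (370,522), i.e. scene (286,270). That is about 28–29 mm of rolling, so one more short roll completes the turn.

>>> step_arm:
  increments:
    - [[-0.02,-0.1,0],[0,0,0]]
    - [[-0.02,-0.1,0],[0,0,0]]
    - [[-0.03,-0.1,0],[0,0,0]]
    - [[-0.02,-0.1,0],[0,0,0]]
    - [[-0.02,-0.1,0.01],[0,0,0]]
    - [[-0.02,-0.1,0.01],[0,0,0]]
    - [[-0.03,-0.1,0.01],[0,0,0]]
    - [[-0.02,-0.1,0.01],[0,0,0]]
    - [[0,0,0],[0,0,0]]
    - [[0,0,0],[0,0,0]]

```text
clock: 32.45
tool_pos: [0.4912, -0.1274, -0.0041]
eef_rot: [0.993, -0.114, -0.0, 0.0]
contact_force: [-1.2, -0.4, 4.8]
opening: 0.006
finger_force: 2.6
```

>>> step_arm:
  increments:
    - [[-0.02,-0.1,0.01],[0,0,0]]
    - [[-0.02,-0.1,0.01],[0,0,0]]
    - [[-0.03,-0.1,0.01],[0,0,0]]
    - [[0,0,0],[0,0,0]]
    - [[0,0,0],[0,0,0]]
    - [[0,0,2],[0,0,0]]
    - [[0,0,1],[0,0,0]]
    - [[0,0,0],[0,0,0]]
    - [[0,0,0],[0,0,0]]
    - [[0,0,0],[0,0,0]]

```text
clock: 33.45
tool_pos: [0.4907, -0.1301, 0.0257]
eef_rot: [0.993, -0.114, -0.0, 0.0]
contact_force: [0.4, 0.5, -0.1]
opening: 0.006
finger_force: 0.0
```

```bash
python3 - <<'E'
from h import *
from fit import fit
shot('scene','s6');shot('top','t6')
s=r.get_state();print(s['tool_pos'],s['eef_rot'])
print('A scene',fit('scene','s0',[(321,193),(353,233)]))
print('A top',fit('top','t0',[(275+182/3.6,112+166/3.6),(275+159/3.6,112+346/3.6)]))
print('A ends scene',onz('scene',321.5,191.5,.02),onz('scene',354,235,.02))
print('B end moved',onz('scene',299.4,263,.02),onz('scene',286.3,270.3,.02))
E
```

```text
[ 0.49056584 -0.13000492  0.02562712] [ 9.93491974e-01 -1.13901492e-01 -3.85379550e-04  7.04749877e-06]
A scene (array([-0.15766161,  0.11481793]), np.float64(-8.959593847529243), np.float64(0.00102566301652958), np.float64(0.46937906135579377), np.float64(0.5742822167508652))
A top (array([-0.1516517 ,  0.11517724]), np.float64(-8.62329637576333), np.float64(0.0005877687620168571), np.float64(0.4601453840252482), np.float64(0.5773794843757704))
A ends scene [0.45429074 0.04013589 0.02      ] [0.58460004 0.02254799 0.02      ]
B end moved [ 0.5601158  -0.10694102  0.02      ] [ 0.55553935 -0.13723447  0.02      ]
```

Rod B is bent: it lifted 1.6 mm in one half, was level in the other, and the lift returned after a full turn. Now rod A.

>>> step_arm:
  increments:
    - [[0.3,1.9,-0.25],[0,0,0.5]]
    - [[0.3,1.9,-0.25],[0,0,0.5]]
    - [[0.3,1.9,-0.25],[0,0,0.5]]
    - [[0.35,1.9,-0.25],[0,0,0.5]]
    - [[0.35,1.9,-0.25],[0,0,0.5]]
    - [[0.35,1.9,-0.25],[0,0,0.5]]
    - [[0.35,1.9,-0.25],[0,0,0.5]]
    - [[0.35,1.9,-0.25],[0,0,0.5]]
    - [[0.35,2.04,-0.25],[0,0,0.3]]
    - [[0,0,-0.25],[0,0,0]]

```text
clock: 34.55
tool_pos: [0.5212, 0.0463, 0.0006]
eef_rot: [0.997, -0.074, 0.0, -0.001]
contact_force: [0.5, 0.1, -1.1]
opening: 0.007
finger_force: 0.0
```

>>> step_arm:
  increments:
    - [[0,0,0],[0,0,0]]
    - [[0,0,-0.1],[0,0,0]]
    - [[0,0,-0.1],[0,0,0]]
    - [[0,0,-0.1],[0,0,0]]
    - [[0,0,-0.05],[0,0,0]]
    - [[0,0,-0.05],[0,0,0]]
    - [[0,0,-0.04],[0,0,0]]
    - [[0,0,-0.02],[0,0,0]]
    - [[0,0,0],[0,0,0]]
    - [[0,0,0],[0,0,0]]

```text
clock: 35.55
tool_pos: [0.5208, 0.0424, -0.0034]
eef_rot: [0.997, -0.077, -0.0, 0.0]
contact_force: [-0.7, -0.1, 0.4]
opening: 0.002
finger_force: 0.0
```

>>> step_arm:
  increments:
    - [[0,0,-0.04],[0,0,0]]
    - [[0,0,-0.02],[0,0,0]]
    - [[0,0,-0.02],[0,0,0]]
    - [[0,0,-0.02],[0,0,0]]
    - [[0,0,0],[0,0,0]]
    - [[0,0,0],[0,0,0]]
    - [[0,0,0],[0,0,0]]
    - [[0,0,0],[0,0,0]]
    - [[0,0,0],[0,0,0]]
    - [[0,0,0],[0,0,0]]

```text
clock: 36.55
tool_pos: [0.5209, 0.0424, -0.0042]
eef_rot: [0.997, -0.077, 0.0, -0.0]
contact_force: [-1.3, 0.1, 5.4]
opening: 0.011
finger_force: 2.8
```

>>> step_arm:
  increments:
    - [[-0.02,-0.15,0],[0,0,0]]
    - [[-0.02,-0.15,0],[0,0,0]]
    - [[-0.03,-0.15,0],[0,0,0]]
    - [[-0.02,-0.15,0],[0,0,0]]
    - [[-0.02,-0.15,0],[0,0,0]]
    - [[-0.03,-0.15,0],[0,0,0]]
    - [[-0.02,-0.15,0],[0,0,0]]
    - [[-0.02,-0.15,0],[0,0,0]]
    - [[-0.03,-0.15,0],[0,0,0]]
    - [[0,0,0],[0,0,0]]

```text
clock: 37.55
tool_pos: [0.5188, 0.0287, -0.0041]
eef_rot: [0.997, -0.077, 0.0, 0.0]
contact_force: [-1.0, -0.4, 6.0]
opening: 0.002
finger_force: 3.1
```

>>> step_arm:
  increments:
    - [[-0.02,-0.15,0],[0,0,0]]
    - [[-0.02,-0.15,0],[0,0,0]]
    - [[-0.03,-0.15,0],[0,0,0]]
    - [[-0.02,-0.15,0],[0,0,0]]
    - [[-0.02,-0.15,0],[0,0,0]]
    - [[-0.03,-0.15,0],[0,0,0]]
    - [[-0.02,-0.15,0],[0,0,0]]
    - [[-0.02,-0.15,0],[0,0,0]]
    - [[-0.03,-0.15,0],[0,0,0]]
    - [[0,0,0],[0,0,0]]

```text
clock: 38.55
tool_pos: [0.5168, 0.0152, -0.0041]
eef_rot: [0.997, -0.077, 0.0, 0.0]
contact_force: [-0.9, 0.6, 5.9]
opening: 0.004
finger_force: 3.0
```

>>> step_arm:
  increments:
    - [[0,0,0.3],[0,0,0]]
    - [[0.06,0.4,0.1],[0,0,0]]
    - [[0.06,0.4,0],[0,0,0]]
    - [[0.06,0.4,0],[0,0,0]]
    - [[0.04,0.28,0],[0,0,0]]
    - [[0,0,-0.2],[0,0,0]]
    - [[0,0,-0.15],[0,0,0]]
    - [[0,0,-0.03],[0,0,0]]
    - [[0,0,-0.02],[0,0,0]]
    - [[0,0,0],[0,0,0]]

```text
clock: 39.55
tool_pos: [0.5188, 0.0301, -0.0044]
eef_rot: [0.997, -0.077, -0.0, 0.0]
contact_force: [-0.1, 1.5, 1.8]
opening: 0.007
finger_force: 0.9
```

>>> step_arm:
  increments:
    - [[-0.03,-0.17,0],[0,0,0]]
    - [[-0.02,-0.17,0],[0,0,0]]
    - [[-0.03,-0.17,0],[0,0,0]]
    - [[-0.03,-0.17,0],[0,0,0]]
    - [[-0.02,-0.17,0],[0,0,0]]
    - [[-0.03,-0.17,0],[0,0,0]]
    - [[-0.03,-0.17,0],[0,0,0]]
    - [[-0.02,-0.17,0],[0,0,0]]
    - [[-0.03,-0.17,0],[0,0,0]]
    - [[0,0,0],[0,0,0]]

```text
clock: 40.55
tool_pos: [0.5164, 0.014, -0.0041]
eef_rot: [0.997, -0.077, 0.0, 0.0]
contact_force: [-1.5, 0.6, 5.9]
opening: 0.005
finger_force: 2.7
```

>>> step_arm:
  increments:
    - [[-0.03,-0.17,0],[0,0,0]]
    - [[-0.02,-0.17,0],[0,0,0]]
    - [[-0.03,-0.17,0],[0,0,0]]
    - [[-0.03,-0.17,0],[0,0,0]]
    - [[-0.02,-0.17,0],[0,0,0]]
    - [[-0.03,-0.17,0],[0,0,0]]
    - [[-0.03,-0.17,0],[0,0,0]]
    - [[-0.02,-0.17,0],[0,0,0]]
    - [[-0.03,-0.17,0],[0,0,0]]
    - [[0,0,0],[0,0,0]]

```text
clock: 41.55
tool_pos: [0.5141, -0.0011, -0.0041]
eef_rot: [0.997, -0.077, 0.0, 0.0]
contact_force: [-0.2, 0.1, 5.8]
opening: 0.006
finger_force: 2.9
```

>>> step_arm:
  increments:
    - [[0,0,0.3],[0,0,0]]
    - [[0.06,0.4,0.1],[0,0,0]]
    - [[0.06,0.4,0],[0,0,0]]
    - [[0.06,0.4,0],[0,0,0]]
    - [[0.02,0.1,0],[0,0,0]]
    - [[0,0,-0.2],[0,0,0]]
    - [[0,0,-0.15],[0,0,0]]
    - [[0,0,-0.03],[0,0,0]]
    - [[0,0,-0.02],[0,0,0]]
    - [[0,0,0],[0,0,0]]

```text
clock: 42.55
tool_pos: [0.516, 0.0125, -0.0041]
eef_rot: [0.997, -0.077, 0.0, -0.0]
contact_force: [-0.8, 0.7, 5.7]
opening: 0.006
finger_force: 2.6
```

>>> step_arm:
  increments:
    - [[-0.02,-0.15,0],[0,0,0]]
    - [[-0.02,-0.15,0],[0,0,0]]
    - [[-0.03,-0.15,0],[0,0,0]]
    - [[-0.02,-0.15,0],[0,0,0]]
    - [[-0.02,-0.15,0],[0,0,0]]
    - [[-0.03,-0.15,0],[0,0,0]]
    - [[-0.02,-0.15,0],[0,0,0]]
    - [[-0.02,-0.15,0],[0,0,0]]
    - [[0,0,0],[0,0,0]]
    - [[0,0,0],[0,0,0]]

```text
clock: 43.55
tool_pos: [0.5141, 0.0, -0.0041]
eef_rot: [0.997, -0.077, 0.0, 0.0]
contact_force: [-1.1, -1.0, 4.3]
opening: 0.002
finger_force: 2.8
```

Rod A ran level through more than a full turn (36 mm). So it is the true rod, and B goes to the tray. Moving over B.

>>> step_arm:
  increments:
    - [[0,0,2],[0,0,0]]
    - [[0,0,2],[0,0,0]]
    - [[-0.3,-1.5,2],[0,0,-0.6]]
    - [[-0.3,-1.6,0],[0,0,-0.6]]
    - [[-0.3,-1.6,0],[0,0,-0.6]]
    - [[-0.3,-1.6,0],[0,0,-0.6]]
    - [[-0.3,-1.5,0],[0,0,-0.6]]
    - [[-0.3,-1.5,0],[0,0,-0.6]]
    - [[-0.3,-1.5,0],[0,0,-0.6]]
    - [[-0.1,-1.5,0],[0,0,0]]
  fingers: 0.4

```text
clock: 44.55
tool_pos: [0.4915, -0.1233, 0.0554]
eef_rot: [0.994, -0.113, -0.0, 0.0]
contact_force: [-0.3, 0.2, 0.2]
opening: 0.404
finger_force: 0.0
```

```bash
python3 - <<'E'
from h import *
p,d=shot('scene','s7');t,_=shot('top','t7')
a=cv2.resize(p[190:290,240:360],(720,600),interpolation=3)
cv2.imwrite('pics/c7.png',a[:,:,::-1]);s=r.get_state();print(s['tool_pos'],s['contact_force'])
E
```

```text
[ 0.49164325 -0.12530817  0.05552562] [-1.66473941  0.12228062 -0.29195829]
```

View pics/c7.png

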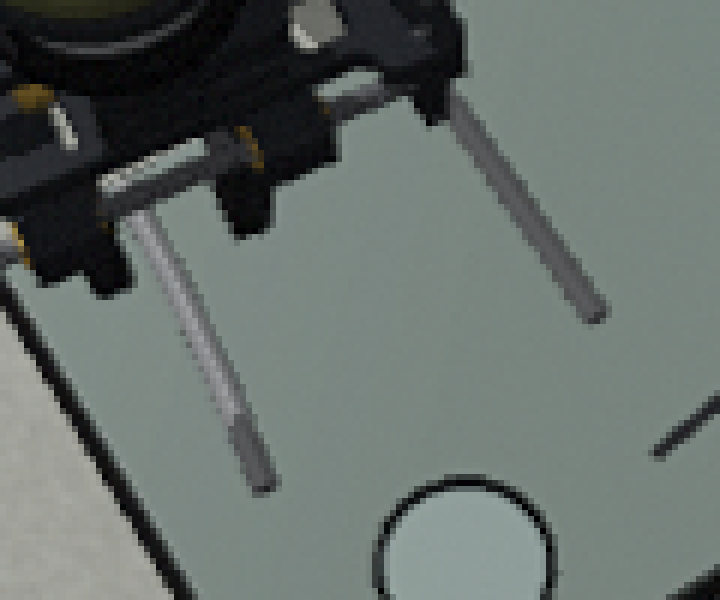

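The crop shows rod B between the open fingers, running from (140,215) to its far end at (263,485). Rod A's far end is at (595,315).

```bash
python3 - <<'E'
from h import *
from fit import fit
c,a,sd,*_=fit('scene','s7',[(264.5,229),(283,268)]);print('B',c,a,sd)
e=onz('scene',283.8,271,.02);th=np.radians(a);m=e-0.065*np.array([np.cos(th),np.sin(th),0]);print('end',e,'mid',m, 'y at mid line',np.polyval(c,m[0]))
c,a,sd,*_=fit('scene','s7',[(317,208),(338,240)]);print('A',c,a,sd, 'move perp',[ (np.polyval(c,x)-(-.15766161*x+.11481793)) for x in(.52,.55)])
E
```

```text
B [-0.0893315  -0.08402204] -5.104767917576775 0.004208499646717301
end [ 0.55348069 -0.14204809  0.02      ] mid [ 0.4887385  -0.13626458  0.02      ] y at mid line -0.12768178400313718
A [-0.14841726  0.07277138] -8.442056282153306 0.0002734578592305359 move perp [np.float64(-0.037239486610798955), np.float64(-0.036962156122580095)]
```

>>> step_arm:
  increments:
    - [[0,-0.1,-1.3],[0,0,0]]
    - [[0,0,-1.3],[0,0,0]]
    - [[0,0,-1.3],[0,0,0]]
    - [[0,0,-1.3],[0,0,0]]
    - [[0,0,-0.8],[0,0,0]]
    - [[0,0,-0.4],[0,0,0]]
    - [[0,0,-0.2],[0,0,0]]
    - [[0,0,0],[0,0,0]]
    - [[0,0,0],[0,0,0]]
    - [[0,0,0],[0,0,0]]

```text
clock: 45.65
tool_pos: [0.4926, -0.1235, -0.01]
eef_rot: [0.994, -0.113, 0.0, 0.0]
contact_force: [0.1, -0.6, 0.4]
opening: 0.402
finger_force: 0.0
```

>>> step_arm:
  increments:
    - [[-0.1,-0.05,-0.2],[0,0,0]]
    - [[0,0,-0.05],[0,0,0]]
    - [[0,0,0],[0,0,0]]
    - [[0,0,0],[0,0,0]]
    - [[0,0,0],[0,0,0]]
    - [[0,0,0],[0,0,0]]
    - [[0,0,0],[0,0,0]]
    - [[0,0,0],[0,0,0]]
    - [[0,0,0],[0,0,0]]
    - [[0,0,0],[0,0,0]]
  fingers: 0
  grip_force: 20

```text
clock: 46.65
tool_pos: [0.4912, -0.124, -0.0129]
eef_rot: [0.994, -0.113, -0.0, 0.0]
contact_force: [-0.7, 0.3, 0.3]
opening: 0.103
finger_force: 20.0
```

>>> step_arm:
  increments:
    - [[0,0,1.5],[0,0,0]]
    - [[0,0,2],[0,0,0]]
    - [[-0.6,-2,2],[0,0,1.9]]
    - [[-0.6,-2,2],[0,0,1.9]]
    - [[-0.6,-2,0.5],[0,0,1.9]]
    - [[-0.6,-2,0],[0,0,1.9]]
    - [[-0.6,-2,0],[0,0,1.9]]
    - [[-0.6,-2,0],[0,0,1.9]]
    - [[-0.6,-2,0],[0,0,1.9]]
    - [[-0.6,-2,0],[0,0,1.9]]

```text
clock: 47.65
tool_pos: [0.4428, -0.2849, 0.0681]
eef_rot: [1.0, 0.02, 0.0, 0.0]
contact_force: [0.5, 0.5, -0.7]
opening: 0.102
finger_force: 20.0
```

>>> step_arm:
  increments:
    - [[-0.5,-1.5,0],[0,0,0]]
    - [[-0.5,-1.5,0],[0,0,0]]
    - [[-0.5,-0.8,0],[0,0,0]]
    - [[0,0,0],[0,0,0]]
    - [[0,0,-1.5],[0,0,0]]
    - [[0,0,-1.5],[0,0,0]]
    - [[0,0,-1],[0,0,0]]
    - [[0,0,0],[0,0,0]]
    - [[0,0,0],[0,0,0]]
    - [[0,0,0],[0,0,0]]

```text
clock: 48.65
tool_pos: [0.4287, -0.322, 0.0276]
eef_rot: [1.0, 0.019, 0.0, 0.0]
contact_force: [-0.4, 0.1, -1.0]
opening: 0.106
finger_force: 20.0
```

```bash
python3 - <<'E'
from h import *
p,d=shot('scene','s8');t,_=shot('top','t8')
s=r.get_state();print(s['tool_pos'],s['opening'],s['finger_force'],np.degrees(2*np.arctan2(s['eef_rot'][1],s['eef_rot'][0])))
a=cv2.resize(p[210:350,110:250],(400,400),interpolation=3);b=cv2.resize(t[150:290,400:540],(400,400),interpolation=3)
cv2.imwrite('pics/c8.png',np.hstack([a,b])[:,:,::-1])
E
```

```text
[ 0.4286189  -0.32213955  0.0276683 ] 0.1034323614286084 19.996726512908936 2.2213005889357946
```

View pics/c8.png

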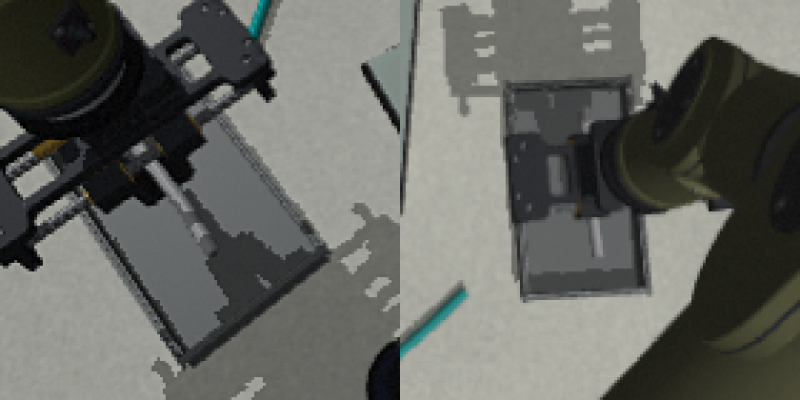

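The crop shows the rod held over the tray, in line with it and well inside the walls: far end at (210,245) on the left, near end at (598,255) on the right. Lowering.

>>> step_arm:
  increments:
    - [[0,0,-1],[0,0,0]]
    - [[0,0,-1],[0,0,0]]
    - [[0,0,-1],[0,0,0]]
    - [[0,0,-1],[0,0,0]]
    - [[0,0,-0.6],[0,0,0]]
    - [[0,0,-0.3],[0,0,0]]
    - [[0,0,-0.1],[0,0,0]]
    - [[0,0,0],[0,0,0]]
    - [[0,0,0],[0,0,0]]
    - [[0,0,0],[0,0,0]]

```text
clock: 49.75
tool_pos: [0.4284, -0.3221, -0.0226]
eef_rot: [1.0, 0.019, 0.0, 0.0]
contact_force: [0.7, 0.3, -0.7]
opening: 0.106
finger_force: 20.0
```

>>> step_arm:
  increments:
    - [[0,0,-0.05],[0,0,0]]
    - [[0,0,-0.05],[0,0,0]]
    - [[0,0,0],[0,0,0]]
    - [[0,0,0],[0,0,0]]
    - [[0,0,0],[0,0,0]]
    - [[0,0,0],[0,0,0]]
    - [[0,0,0],[0,0,0]]
    - [[0,0,0],[0,0,0]]
    - [[0,0,0],[0,0,0]]
    - [[0,0,0],[0,0,0]]

```text
clock: 50.75
tool_pos: [0.4282, -0.322, -0.0239]
eef_rot: [1.0, 0.019, 0.0, 0.0]
contact_force: [-0.1, 0.6, -0.6]
opening: 0.105
finger_force: 20.0
```

Just above the floor: release, then go up.

>>> step_arm:
  increments:
    - [[0,0,-0.05],[0,0,0]]
    - [[0,0,0],[0,0,0]]
    - [[0,0,0],[0,0,0]]
    - [[0,0,0],[0,0,0]]
    - [[0,0,0],[0,0,0]]
    - [[0,0,0],[0,0,0]]
    - [[0,0,0],[0,0,0]]
    - [[0,0,0],[0,0,0]]
    - [[0,0,0],[0,0,0]]
    - [[0,0,0],[0,0,0]]
  fingers: 0.35

```text
clock: 51.75
tool_pos: [0.4282, -0.3219, -0.0244]
eef_rot: [1.0, 0.019, -0.0, 0.0]
contact_force: [0.2, 1.0, 0.2]
opening: 0.351
finger_force: 0.0
```

>>> step_arm:
  increments:
    - [[0,0,0.5],[0,0,0]]
    - [[0,0,1.5],[0,0,0]]
    - [[0,0,2],[0,0,0]]
    - [[0,0,3],[0,0,0]]
    - [[0,0,3],[0,0,0]]
    - [[0,0,3],[0,0,0]]
    - [[0,0,3],[0,0,0]]
    - [[0,0,1],[0,0,0]]
    - [[0,0,0],[0,0,0]]
    - [[0,0,0],[0,0,0]]

```text
clock: 52.75
tool_pos: [0.4277, -0.3216, 0.1451]
eef_rot: [1.0, 0.019, -0.0, -0.0]
contact_force: [-1.0, 0.8, -1.4]
opening: 0.351
finger_force: 0.0
```

```bash
python3 - <<'E'
from h import *
p,d=shot('scene','s9')
s=r.get_state();print(s['clock'],s['tool_pos'],s['opening'],s['contact_force'])
# bright/dark rod pixels in tray: depth points 5..20mm above floor inside tray
M=[]
for u in range(120,240):
  for v in range(225,345):
    w=dep('scene',u,v,d); q=w-[.4284,-.322,0]
    if abs(q[0])<.08 and abs(q[1])<.04 and .007<w[2]<.05: M.append(w)
M=np.array(M);print(len(M),M.mean(0),M.min(0),M.max(0),np.degrees(np.arctan(np.polyfit(M[:,0],M[:,1],1)[0])))
# unmoved things: difference scene s0 vs s9
a=cv2.imread('pics/s0.png',0).astype(int);b=cv2.imread('pics/s9.png',0).astype(int)
for n,(u,v) in dict(uv=(317,284),hex=(365,250),lens=(256,346),cap=(397,136),front=(424,154),blower=(461,188),shoe=(459,154)).items():
    print(n,np.abs(a-b)[v-16:v+17,u-16:u+17].mean().round(1))
E
```

```text
52.8 [ 0.42737154 -0.32140163  0.14453616] 0.3566286906880855 [-0.73573598  0.16160644 -0.544651  ]Traceback (most recent call last):
  File "<stdin>", line 8, in <module>
  File "h.py", line 16, in dep
    o,d=ray(n,u,v); return o+d*D[int(v),int(u)]
        ~~~^^^^^^^
  File "h.py", line 9, in ray
    c,f=cal(n); a=np.array([(u-c['cx'])/f,(v-c['cy'])/f]); s=a.copy()
        ~~~^^^
  File "h.py", line 6, in cal
    c=r.calibration(n); f=200/np.tan(np.radians(c['fov_y'])/2)
ValueError: time passes only in moves, steps and waits
```

```bash
sed -i 's/^def cal/import functools\n@functools.lru_cache\ndef cal/' h.py; python3 - <<'E'
from h import *
d=np.load('pics/s9.npy');M=[]
for u in range(120,240):
  for v in range(225,345):
    w=dep('scene',u,v,d); q=w-[.4284,-.322,0]
    if abs(q[0])<.08 and abs(q[1])<.04 and .008<w[2]<.04: M.append(w)
M=np.array(M);print(len(M),M.mean(0),M.min(0),M.max(0),np.degrees(np.arctan(np.polyfit(M[:,0],M[:,1],1)[0])))
a=cv2.imread('pics/s0.png',0).astype(int);b=cv2.imread('pics/s9.png',0).astype(int)
for n,(u,v) in dict(uv=(317,284),hex=(365,250),lens=(256,346),cap=(397,136),front=(424,154),blower=(461,188),shoe=(459,154)).items():
    print(n,np.abs(a-b)[v-16:v+17,u-16:u+17].mean().round(1))
E
```

```text
301 [ 0.4317587  -0.32302682  0.01230676] [ 0.36359537 -0.33122641  0.00819289] [ 0.49411593 -0.31718905  0.0162981 ] 1.998669258796519
uv 6.8
hex 6.9
lens 6.1
cap 6.1
front 5.9
blower 5.2
shoe 7.4
```

The rod lies flat in the tray: x from 0.364 to 0.494, tops at 12 mm, turned 2° like the tray. The other things differ only by even noise. Handing in.

```bash
python3 -c "
from plant import r
print(r.finish_job())"
```

```text
the job is handed in; nothing more can be done
None
```

Handed in at about 53 s: the right-hand rod (nearer the tray) lifted the fingertips 1.6 mm and now lies flat in the tray; the left one ran level for a full turn and stays on the glass; presses read at most 9.3 N, sampled only at the end of each move call; nothing else looked shifted in the camera; the tool's height reading was about 30 mm below what the depth camera showed at the fingertips, so I set heights by camera and touch.

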